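# Square up a stack of copper plates on the assembly bench

## Robot

A 7-joint arm with a two-finger parallel gripper is mounted at the origin on the work surface. World frame = base frame: x ahead of the robot, y to its left, z up, the work surface at z = 0. Lengths are in m, angles in rad, forces in N, time in s.
With the tool pointing down it reaches from about 0.4 to 0.875 m from the base axis. Payload 6.5 kg.
Tool frame: the origin (TCP) lies where the fingers leave the gripper's body, on its centre line; the fingertips stand 64 mm ahead of it and the grasp point (between the pads) lies 45 mm ahead of it (env.hold_point_z is the distance from the TCP to the grasp point, in m); z points along the fingers, y is the line along which they close (so a half turn about z gives the same grasp; the last joint's range is limited). The gripper opens to 88 mm and grips with 3 to 60 N. Pads are 18 mm wide; open, the fingers measure 123 mm over their backs; the gripper's body (75 mm by 187 mm) begins 45 mm behind the grasp point.
Start: joints at [1.06, 0.536, -0.004, 1.538, 0.003, 1.067, -0.071], TCP at [0.28, -0.587, 0.303] pointing down, gripper open.
Joint ranges: [-2.7, 2.7], [-0.37, 2.16], [-1.27, 1.26], [0.24, 2.4], [-1.31, 4.45], [0.19, 1.91], [-2.76, 2.76]. Speed limits (rad/s): [2.39, 2.39, 3.14, 3.14, 3.14, 3.14, 3.14].

## Interface

Orientations are given as a unit quaternion [x, y, z, w].
In Python, from bench import env gives the robot as it stands.
- The arm moves only by the tool carry_out, never from a script. Its argument "rows" is a list of rows, each a list of 2 entries, a list of its own where there are three numbers: the shift along the tool's x, y, z scaled (see below), then the turn about the tool's z scaled (see below). A call has 1 to 5 rows; each row is the pose to reach, as a shift and turn from the pose commanded when the call began, along the tool's axes at that moment, turning the shorter way round; what a row does not reach only later rows make up. The controller multiplies each number of a shift by 0.3 m and each number of a turn by 360 degrees. A row lasts 1/8 s, in which the tool goes at most 62.5 mm and 10.7 degrees, less where a joint would pass 70% of its speed; a pose out of reach is approached as far as the arm can. A call with a number of a shift or a turn outside -1 to 1 is refused whole. A call with a gripper value outside its range is refused whole. "jaw" is the closure, from -1 (fully open) to 1 (shut), set as the call begins (left out, the last holds). The fingers move at their own pace and stop on an object; "force" is the grip in N (left out, the last holds). Time passes only in rows, so rows that repeat a pose let the fingers close. It gives the time, the measured TCP pose, the force, the opening and the grip force at its end, in the units of the state.
- env.read_state(): the state, without advancing time (a new reading comes with each control period).
- env.capture(name): name is "side" or "top"; returns a dict with "pixels" (420x560x3 uint8, blue, green, red), "fx", "fy", "cx", "cy" (pixels), "k1" (the pictures are not rectified: a ray, as slopes to the right and down, at radius r is drawn at 1 + k1 r^2 times it, then the intrinsics apply), "rvec" (rotation vector, rad) and "tvec" (3), from world to camera coordinates, as OpenCV has them. Camera axes: x right, y down, z forward; pixel columns grow to the right and rows downward; lengths in m; the calibration is good to about 2 mm. A picture is of the moment at which its call begins. There is no depth.
- env.finish_job(): hands the job in; it is judged then, once.
Trained networks look in a picture, given as the dict that the camera call returned (one of the last four; its "shot" number tells which), for a name from the list of things; names that differ only in an ending like _2 or _b are one class to them, and where a whole thing is asked for, a point or a joint stands for the part that bears it (a point fixed in the world has none). Each returns a list of dicts, best first, with "conf" (0 to 1); they miss things now and then, are a little off and sometimes report something else, mostly with a low value. They report only what shows in the picture. A call takes as long as a camera call. They do not tell look-alikes from the thing itself.
- env.masks_of(thing, picture): "pixels" (420x560 bool, what is visible of it) and "bbox" ([left, top, width, height] in pixels, round what is visible of it).
- env.place_of(thing, picture): "at" ([column, row] in pixels: a listed point, or the origin of a listed thing).
The state is a dict: "t": time; "joints": joint angles; "joint_velocities": joint speeds; "effort": joint torques, N m; "tcp_pos": TCP position; "tcp_rot": TCP orientation; "contact_force": force on the tool from outside, world axes, zero at the start; "wrist_torque": the same for the moment, N m; "finger_gap": opening from 0.0 (shut) to 1.0 (fully open); "gripper_force": force on a finger pad.
Only numpy, scipy, OpenCV 4.12 (cv2) and the standard library are available. Lean on these libraries where they do the work, as an engineer would, in place of code of your own. Each camera call takes 0.05 s, during which the arm holds its last target. There are 200 camera calls.

## Task

Complete the stack of three copper plates in the aluminium squaring nest: take the copper plate from the black stand, lean it on the yellow slanted rest and let go so that you can change your grip, then lay it flat on top of the two plates in the nest, gently, without dropping it. Finish by pushing all three plates flush against the nest's blue stops, both the two at the side and the one at the end, so that the pile is square; leave the grey plate and the other things on the bench where they are.

Things in the scene. Friction and masses are not known exactly. Their poses are not given: they have to be found in the camera images.
- plate_c: copper-plated plate 100 x 60 x 10 mm, 0.2 kg, polished (slides easily on metal), with dark mock screw holes. Origin at its centre; own x along the 100 mm length, y along the 60 mm width, z through the thickness. The plate to be added. It starts standing on a short edge in one of the stand's two slots, own x upward; the top edge is then 112 mm above the bench.
- plate_a: copper-plated plate 100 x 60 x 10 mm, 0.2 kg, polished (slides easily on metal), with dark mock screw holes. Origin at its centre; own x along the 100 mm length, y along the 60 mm width, z through the thickness. Starts flat in the nest as the lowest plate, several mm away from the stops and slightly askew. Loose.
- plate_b: copper-plated plate 100 x 60 x 10 mm, 0.2 kg, polished (slides easily on metal), with dark mock screw holes. Origin at its centre; own x along the 100 mm length, y along the 60 mm width, z through the thickness. Starts flat on plate_a, several mm away from the stops and slightly askew, not in line with plate_a. Loose.
- nest: Squaring nest fixed to the bench: aluminium bed 170 (x) x 120 (y) x 10 mm high, origin under its centre. Blue stops rise 26 mm above the bed: two side stops, 16 mm long, at x = -34 and +34 mm with faces at y = +30 mm (52 mm free between them, room for a finger), and an end stop 30 mm wide, centred on y = 0, face at x = +50 mm. Its -x and -y sides are open.
- nest_corner (a point): Where the planes of the stop faces meet on the top of the bed, at (50, 30, 10) mm in the nest's frame; axes as the nest's. A plate touching all stops has its centre 50 mm back in x and 30 mm back in y from here, which is over the nest's origin, and its length along the nest's x. In the finished pile the plate centres are 15, 25 and 35 mm above the bench.
- rack: Black stand fixed to the bench, base 150 (x) x 90 (y) x 12 mm, origin under its centre. Two slots at x = -35 and +35 mm, each 13 mm wide (x) and 64 mm long (y), walls to 40 mm above the bench. A plate stands in a slot 100 mm tall, foot 12 mm above the bench, its faces looking along the stand's x, its width along y.
- rest: Slanted rest fixed to the bench: yellow slope on a dark base 110 x 70 x 8 mm, origin under its centre. The slope climbs at 45 degrees towards its own +x; its face looks to its -x (roughly world -y) and up. The 30 mm wide back (y) carries the lower 62 mm of a plate: the upper 38 mm and both long edges stay free for fingers. A 30 mm wide, 14 mm high lip at the foot stops it.
- rest_seat (a point): Centre of a plate that leans on the rest with its lower short edge on the lip: (0, 0, 75) mm in the rest's frame; axes as the rest's. The plate's length then climbs along (1, 0, 1)/sqrt 2 and its upper face looks along (-1, 0, 1)/sqrt 2. A plate lowered along the slope and let go slides down to the lip and stays.
- plate_grey: Grey plate of the same size and mass, standing in the other slot of the stand; stays there. Origin at its centre.
- jar: Jar with a blue cap, 60 mm across, 80 mm high; origin under its centre. Leave alone.
- screwdriver: Screwdriver lying on the bench, roughly 200 mm long along its own x; origin under it. Leave alone.
There are look-alikes about, which are no part of the job. Leave any green or red look-alike of the plate_b alone.

How it is judged:
By the outcome, as a careful person would: the job done as asked, in the order asked, and still so for the second after the job is handed in, with the robot touching nothing.
It also fails if it takes over 72 s, if anything falls off the work surface, if the arm or the gripper's body presses on something with over 40 N, if the wrist force passes 120 N, or if a joint passes its speed limit or range.

## Working session

There is one attempt and no reset: what is moved stays moved. The work goes in short steps, Python scripts to look and compute and a tool call to move; the robot and the scene stay as the last step left them, time stands still between calls to the robot, and variables do not carry over. Pictures are saved under pics/ and viewed, at most 10 in all, crops included, and the job is handed in when it is done.

Besides the shell and the picture viewer there is one more tool, called after ">>>" as name([rows], argument=value, ...), one row to a line, values as JSON. carry_out: Moves the arm, as the interface text tells. Its arguments: {"type":"object","properties":{"rows":{"type":"array"},"jaw":{"type":"number"},"force":{"type":"number"}},"required":["rows"]}

```bash
mkdir -p pics; ls
cat > h.py <<'E'
import numpy as np, cv2
from scipy.spatial.transform import Rotation as R
from bench import env
def cam(p):
    K=np.array([[p["fx"],0,p["cx"]],[0,p["fy"],p["cy"]],[0,0,1]]); d=np.array([p["k1"],0,0,0,0.])
    return K,d,np.array(p["rvec"],float),np.array(p["tvec"],float)
def proj(p,X):
    K,d,r,t=cam(p); return cv2.projectPoints(np.array(X,float).reshape(-1,1,3),r,t,K,d)[0][:,0]
def onz(p,uv,z):
    K,d,r,t=cam(p); n=cv2.undistortPoints(np.array(uv,float).reshape(-1,1,2),K,d)[:,0]
    M=cv2.Rodrigues(r)[0]; c=-M.T@t; D=np.c_[n,np.ones(len(n))]@M
    return c+D*((z-c[2])/D[:,2])[:,None]
E
cat > a.py <<'E'
from h import *
P={n:env.capture(n) for n in("side","top")}
cv2.imwrite("pics/s1.png",P["side"]["pixels"]);cv2.imwrite("pics/t1.png",P["top"]["pixels"])
Z=dict(plate_c=.062,plate_a=.015,plate_b=.025,nest=0,nest_corner=.01,rack=0,rest=0,rest_seat=.075,plate_grey=.062,jar=0,screwdriver=0)
for n,p in P.items():
    K,d,r,t=cam(p);print(n,"cam at",-cv2.Rodrigues(r)[0].T@t,p["fx"])
    for k,z in Z.items():
        for o in env.place_of(k,p)[:5]:
            print(k,np.round(o["at"],1),round(o["conf"],2),np.round(onz(p,o["at"],z)[0],4))
print({k:np.round(v,4) for k,v in env.read_state().items()}, env.hold_point_z)
E
python3 a.py
```

```text
pics
side cam at [0.32127918 0.8038164  0.59909847] 463.4949840550041
plate_c [254.7 317.9] 0.97 [0.515  0.3061 0.062 ]
plate_c [330.2 167.9] 0.83 [ 0.4987 -0.2415  0.062 ]
plate_c [132.2 327.7] 0.73 [0.6944 0.3804 0.062 ]
plate_c [349.4 283. ] 0.67 [0.3829 0.1827 0.062 ]
plate_c [366.5 361.2] 0.55 [0.332  0.3452 0.062 ]
plate_a [254.7 317.9] 0.97 [0.5319 0.2625 0.015 ]
plate_a [330.2 167.9] 0.83 [ 0.5142 -0.333   0.015 ]
plate_a [132.2 327.7] 0.73 [0.7271 0.3433 0.015 ]
plate_a [349.4 283. ] 0.67 [0.3883 0.1283 0.015 ]
plate_a [366.5 361.2] 0.55 [0.3329 0.305  0.015 ]
plate_b [254.7 317.9] 0.97 [0.5283 0.2718 0.025 ]
plate_b [330.2 167.9] 0.83 [ 0.5109 -0.3135  0.025 ]
plate_b [132.2 327.7] 0.73 [0.7201 0.3512 0.025 ]
plate_b [349.4 283. ] 0.67 [0.3872 0.1399 0.025 ]
plate_b [366.5 361.2] 0.55 [0.3327 0.3136 0.025 ]
nest [249.4 328.2] 0.7 [0.5382 0.2746 0.    ]
nest_corner [219.6 326.2] 0.66 [0.5856 0.2932 0.01  ]
rack [321.3 190.1] 0.88 [ 0.5175 -0.2313  0.    ]
rack [214.4 193.8] 0.63 [ 0.7806 -0.1422  0.    ]
rest [311.7 235.6] 0.93 [ 0.4961 -0.0253 -0.    ]
rest [252.8 330.8] 0.
[... 1518 characters left out ...]
8 [ 0.7743 -0.1363  0.    ]
screwdriver [396.1 245.3] 0.51 [ 0.4982 -0.2493  0.    ]
{'t': np.float64(1.2), 'joints': array([ 1.0598,  0.5364, -0.0044,  1.5379,  0.0027,  1.0673, -0.0712]), 'joint_velocities': array([ 0.0002, -0.0014, -0.0017,  0.002 ,  0.0002, -0.001 , -0.0008]), 'effort': array([ 0.00000e+00, -5.70898e+01,  9.90300e-01, -2.51914e+01,
       -5.61000e-02,  1.10000e-02,  0.00000e+00]), 'tcp_pos': array([ 0.2797, -0.5868,  0.3027]), 'tcp_rot': array([ 9.754e-01,  2.206e-01, -1.000e-04,  0.000e+00]), 'contact_force': array([-0.5986, -0.3461,  0.4983]), 'wrist_torque': array([ 0.0281,  0.0117, -0.0143]), 'gripper_force': np.float64(0.0), 'finger_gap': np.float64(0.9997)} 0.0453
```

Run:
```python
import cv2
for n in 's','t':
    im=cv2.imread(f'pics/{n}1.png'); cv2.imwrite(f'pics/{n}1b.png',cv2.resize(im,(800,600),interpolation=cv2.INTER_CUBIC))
```

```text
(no output)
```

View pics/s1b.png

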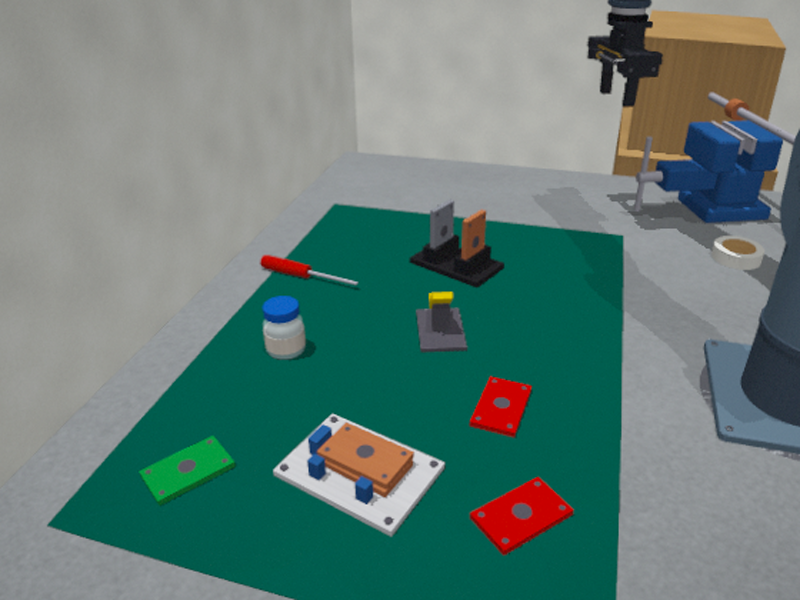

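View pics/t1b.png

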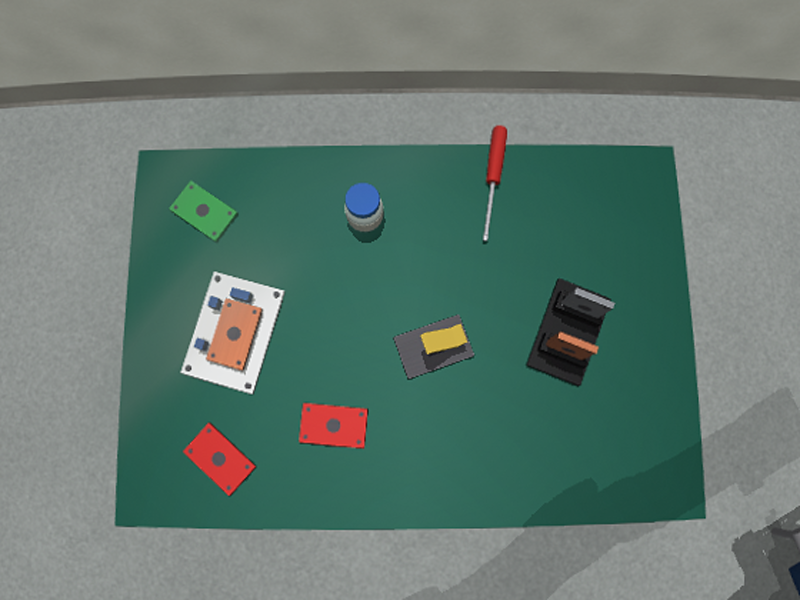

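In the side view (800-wide scale) the copper plate stands in the stand at (474,235) with the grey one beside it at (441,225). The rest is at (441,320), the nest with its two plates at (360,470), and the green and red look-alikes lie flat on the bench. In the top view the stand's copper plate is at (575,345), the rest at (435,347) and the nest at (233,333).

The candidates for plate_c, in raw top pixels, are:
- the copper plate at (400,242), upright in the stand;
- the nest plate at (162,233);
- the two red plates at (154,323) and (233,297), plus the green plate.

Only (400,242) is copper and standing in the stand, so that is plate_c. Next I fit the poses and check them in one crop.

```bash
cat > fit.py <<'E'
from h import *
from scipy.optimize import minimize
def box(x0,x1,y0,y1,z0,z1): return np.array([[x,y,z] for x in(x0,x1) for y in(y0,y1) for z in(z0,z1)])/1000
def place(pts,q):
    c,s=np.cos(q[2]),np.sin(q[2]); P=pts.copy(); P[:,0]=c*pts[:,0]-s*pts[:,1]+q[0]; P[:,1]=s*pts[:,0]+c*pts[:,1]+q[1]; return P
def hullmask(uv,S=4):
    m=np.zeros((420*S,560*S),np.uint8); h=cv2.convexHull(((uv+.5)*S-.5).astype(np.float32))
    cv2.fillConvexPoly(m,np.round(h*16).astype(np.int32),1,shift=4); return m
def getmask(name,p,uv,hull=False,bgr=None):
    best=None
    for o in env.masks_of(name,p):
        m=np.array(o["pixels"]).astype(np.uint8); ys,xs=np.nonzero(m)
        d=np.hypot(xs.mean()-uv[0],ys.mean()-uv[1])-10*o["conf"]
        if best is None or d<best[0]: best=(d,m,o["conf"])
    if best is None or best[0]>25: return None
    m=best[1]
    if hull:
        ys,xs=np.nonzero(m); h=cv2.convexHull(np.c_[xs,ys].astype(np.int32)); m=np.zeros_like(m); cv2.fillConvexPoly(m,h,1)
    return m
def fit(pts,q0,obs):
    big=[(p,cv2.resize(m,None,fx=4,fy=4,interpolation=cv2.INTER_NEAREST)) for p,m in obs]
    def cost(v):
        q=q0+v*np.array([.01,.01,.1]); e=0
        for p,m in big:
            h=hullmask(proj(p,place(pts,q))); e+=1-(h&m).sum()/(h|m).sum()
        return e
    best=min((minimize(cost,s,method="Nelder-Mead",options=dict(initial_simplex=np.array(s)+np.array([[0,0,0],[1,0,0],[0,1,0],[0,0,1.]]),xatol=.005,fatol=1e-4)) for s in([0,0,0],[.3,-.3,1.])),key=lambda r:r.fun)
    return q0+best.x*np.array([.01,.01,.1]),best.fun/len(obs)
E
cat > b.py <<'E'
from fit import *
P={n:env.capture(n) for n in("side","top")}
M=dict(
 c=("plate_c",box(-5,5,-30,30,40,112),[.497,-.242,np.radians(-21)],0),
 grey=("plate_grey",box(-5,5,-30,30,40,112),[.556,-.26,np.radians(-21)],0),
 rest=("rest",np.r_[box(-55,55,-35,35,0,8),box(8,12,-15,15,78,80)],[.503,-.038,np.radians(105)],1),
 nest=("nest",box(-85,85,-60,60,0,10),[.534,.2756,np.radians(-15)],1),
 b=("plate_b",box(-50,50,-30,30,20,30),[.528,.274,np.radians(-15)],0),
 rack=("rack",np.r_[box(-75,75,-45,45,0,12)],[.52,-.243,np.radians(-21)],1))
ov={n:p["pixels"].copy() for n,p in P.items()}
for k,(n,pts,q0,hl) in M.items():
    q0=np.array(q0); obs=[]
    for cn,p in P.items():
        m=getmask(n,p,proj(p,place(pts,q0)).mean(0),hl)
        if m is None: print(k,"no mask",cn); continue
        obs.append((p,m))
    if not obs: continue
    for sel in ([obs,[obs[0]],[obs[-1]]] if len(obs)>1 else [obs]):
        q,e=fit(pts,q0,sel); print(k,np.round(q[:2],4),round(np.degrees(q[2]),1),"err",round(e,3))
        if sel is obs:
            for cn,p in P.items():
                cv2.polylines(ov[cn],[np.round(cv2.convexHull(proj(p,place(pts,q)).astype(np.float32))).astype(int)],True,(255,255,0),1)
def cr(im,x,y,w,h): return cv2.resize(im[y:y+h,x:x+w],(400,300),interpolation=cv2.INTER_CUBIC)
cv2.imwrite("pics/c2.png",np.vstack([np.hstack([cr(ov["top"],360,180,88,66+24),cr(ov["top"],110,180,110,100)]),np.hstack([cr(ov["side"],270,130,100,130),cr(ov["side"],180,280,140,100)])]))
E
python3 b.py
```

```text
c [ 0.4954 -0.2382] -21.3 err 0.108
c [ 0.4966 -0.2408] -20.1 err 0.101
c [ 0.4948 -0.2381] -22.5 err 0.075
grey [ 0.5607 -0.2663] -20.6 err 0.076
grey [ 0.5615 -0.2695] -20.2 err 0.045
grey [ 0.5602 -0.2658] -22.1 err 0.082
rest [ 0.5079 -0.0377] 108.6 err 0.052
rest [ 0.5076 -0.0367] 108.8 err 0.064
rest [ 0.5078 -0.0384] 108.7 err 0.035
nest [0.5345 0.278 ] -15.7 err 0.029
nest [0.5348 0.2775] -16.3 err 0.022
nest [0.5342 0.2782] -15.2 err 0.034
b [0.5273 0.2703] -15.8 err 0.058
b [0.5275 0.2704] -15.8 err 0.054
b [0.5271 0.2702] -16.3 err 0.061
rack [ 0.5283 -0.2536] -22.8 err 0.133
rack [ 0.5307 -0.2561] -24.1 err 0.206
rack [ 0.5276 -0.2531] -22.7 err 0.039
```

View pics/c2.png

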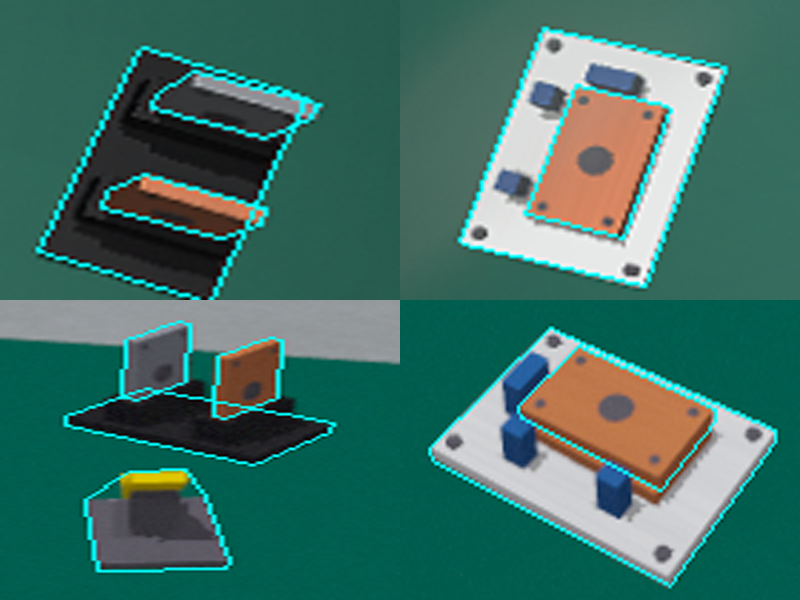

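The crop confirms it. The fits trace the upright copper plate in the stand (left panels), which is plate_c, and the nest with its two copper plates (right panels).

```bash
cat > mv.py <<'E'
from h import *
import sys
def phi(q): x=R.from_quat(q).as_matrix()[:,0]; return np.degrees(np.arctan2(x[1],x[0]))
def step(pos,ph,tgt,tph):
    a=np.radians(ph); X=np.array([np.cos(a),np.sin(a),0]); Y=np.array([np.sin(a),-np.cos(a),0]); d=np.array(tgt)-pos
    return np.round(np.array([d@X,d@Y,-d[2]])/.3,4).tolist(), round(((ph-tph+180)%360-180)/360,4)
def chain(tg):  # list of (x,y,z,phi) targets, each from the last
    s=env.read_state(); p=np.array(s["tcp_pos"]); f=phi(s["tcp_rot"])
    print("t",round(s["t"],2),"at",np.round(p,4),round(f,2),"F",np.round(s["contact_force"],1),"gap",round(s["finger_gap"],3),"j7",round(s["joints"][6],2))
    for t in tg: print(t,step(p,f,t[:3],t[3])); p,f=np.array(t[:3]),t[3]
E
python3 - <<'E'
from mv import *
chain([(.4955,-.2395,.22,158.5),(.4955,-.2395,.135,158.5)])
E
```

```text
t 1.9 at [ 0.2797 -0.5868  0.3027] 25.48 F [-0.1 -0.3 -1.1] gap 0.998 j7 -0.07
(0.4955, -0.2395, 0.22, 158.5) ([1.1475, -0.7353, 0.2758], np.float64(-0.3695))
(0.4955, -0.2395, 0.135, 158.5) ([0.0, 0.0, 0.2833], 0.0)
```

>>> carry_out([
  [[0.3,-0.2,0.05],-0.06],
  [[0.5,-0.35,0.1],-0.12],
  [[0.7,-0.5,0.15],-0.17],
  [[0.9,-0.6,0.2],-0.22],
  [[0.9,-0.6,0.2],-0.25],
], jaw=-1, force=12)

```text
t: 2.52
tcp_pos: [0.4374, -0.3212, 0.2464]
tcp_rot: [0.769, 0.64, 0.0, 0.001]
contact_force: [0.7, -0.3, -0.2]
finger_gap: 0.998
gripper_force: 0.0
```

Run:
```python
from mv import *
chain([(.4955,-.2395,.22,158.5)])
```

```text
t 2.52 at [ 0.4374 -0.3212  0.2464] 79.53 F [ 0.7 -0.3 -0.2] gap 0.998 j7 0.23
(0.4955, -0.2395, 0.22, 158.5) ([0.3031, 0.141, 0.0879], np.float64(-0.2194))
```

>>> carry_out([
  [[0.3,0.14,0.08],-0.2],
  [[0.3,0.14,0.08],-0.2],
  [[0.3,0.14,0.08],-0.2],
  [[0.3,0.14,0.08],-0.2],
  [[0.3,0.14,0.08],-0.2],
])

```text
t: 3.15
tcp_pos: [0.4947, -0.2422, 0.2224]
tcp_rot: [0.397, 0.918, -0.0, 0.0]
contact_force: [0.5, 0.0, -0.4]
finger_gap: 1.0
gripper_force: 0.0
```

>>> carry_out([
  [[0,0,0],0],
  [[0,0,0],0],
  [[0,0,0],0],
])

```text
t: 3.52
tcp_pos: [0.4946, -0.2422, 0.2224]
tcp_rot: [0.4, 0.916, -0.0, 0.0]
contact_force: [-0.4, -0.5, 0.1]
finger_gap: 1.004
gripper_force: 0.0
```

Run:
```python
from mv import *
chain([(.4955,-.2395,.22,158.5),(.4955,-.2395,.135,158.5)])
```

```text
t 3.52 at [ 0.4946 -0.2422  0.2224] 132.8 F [-0.4 -0.5  0.1] gap 1.004 j7 0.84
(0.4955, -0.2395, 0.22, 158.5) ([0.0046, 0.0082, 0.0079], np.float64(-0.0714))
(0.4955, -0.2395, 0.135, 158.5) ([0.0, 0.0, 0.2833], 0.0)
```

>>> carry_out([
  [[0.004,0.008,0.008],-0.0714],
  [[0.004,0.008,0.008],-0.0714],
  [[0.004,0.008,0.008],-0.0714],
  [[0.004,0.008,0.15],-0.0714],
  [[0.004,0.008,0.291],-0.0714],
])

```text
t: 4.15
tcp_pos: [0.4959, -0.2401, 0.1344]
tcp_rot: [0.186, 0.982, -0.0, 0.001]
contact_force: [-0.2, -0.4, 1.1]
finger_gap: 1.001
gripper_force: 0.0
```

>>> carry_out([
  [[0,0,0],0],
  [[0,0,0],0],
])

```text
t: 4.4
tcp_pos: [0.4964, -0.2397, 0.1363]
tcp_rot: [0.186, 0.983, -0.0, 0.001]
contact_force: [0.2, -1.8, -0.6]
finger_gap: 1.0
gripper_force: 0.0
```

Run:
```python
from mv import *
chain([(.4955,-.2395,.135,158.5)])
p=env.capture("side"); cv2.imwrite("pics/s3.png",cv2.resize(p["pixels"][80:260,230:430],(800,720))[:600])
```

```text
t 4.4 at [ 0.4964 -0.2397  0.1363] 158.6 F [ 0.2 -1.8 -0.6] gap 1.0 j7 1.14
(0.4955, -0.2395, 0.135, 158.5) ([0.0031, -0.0005, 0.0044], np.float64(0.0003))
```

View pics/s3.png

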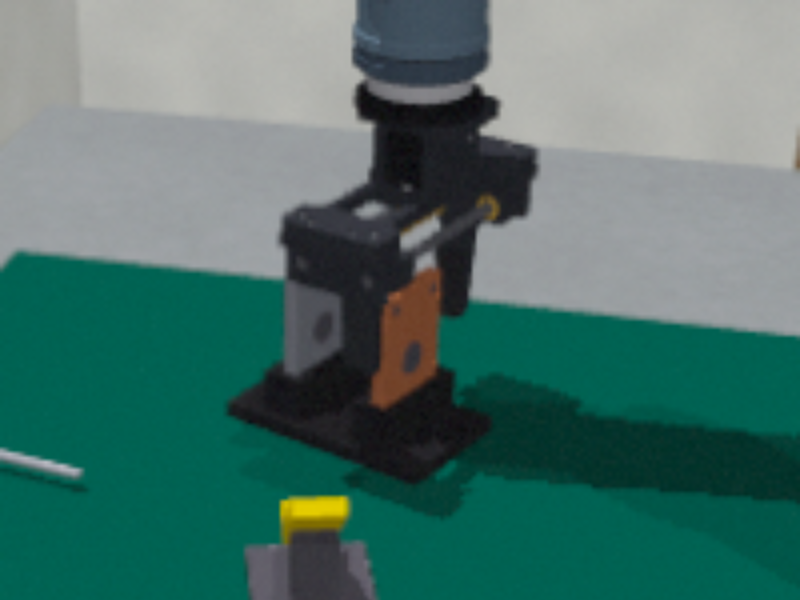

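The fingers straddle the copper plate at (405,335), one on each long edge at (362,310) and (455,275), and the gripper body clears the grey plate. I'll close now.

>>> carry_out([
  [[0,0,0],0],
  [[0,0,0],0],
  [[0,0,0],0],
  [[0,0,0],0],
  [[0,0,0],0],
], jaw=1, force=12)

```text
t: 5.08
tcp_pos: [0.4959, -0.2398, 0.1354]
tcp_rot: [0.185, 0.983, -0.0, 0.0]
contact_force: [-0.1, -0.6, 5.7]
finger_gap: 0.678
gripper_force: 12.0
```

>>> carry_out([
  [[0,0,-0.05],0],
  [[0,0,-0.1],0],
  [[0,0,-0.2],0],
  [[0,0,-0.3],0],
  [[0,0,-0.38],0],
])

```text
t: 5.7
tcp_pos: [0.4956, -0.2396, 0.251]
tcp_rot: [0.185, 0.983, -0.0, 0.0]
contact_force: [-1.1, -0.3, -0.9]
finger_gap: 0.683
gripper_force: 12.0
```

Run:
```python
from mv import *
# rest: seat frame; grip target above start of lean
rc=np.array([.508,-.0377]);th=np.radians(108.6)
def T(x,z,ph=108.6): return (round(rc[0]+np.cos(th)*x,4),round(rc[1]+np.sin(th)*x,4),round(z+.0453,4),ph)
chain([T(-.045,.19),T(-.033,.125)])
```

```text
t 5.7 at [ 0.4956 -0.2396  0.251 ] 158.63 F [-1.1 -0.3 -0.9] gap 0.683 j7 1.24
(np.float64(0.5224), np.float64(-0.0803), 0.2353, 108.6) ([0.1103, 0.527, 0.0525], np.float64(0.139))
(np.float64(0.5185), np.float64(-0.069), 0.1703, 108.6) ([0.0398, -0.0003, 0.2167], 0.0)
```

>>> carry_out([
  [[0.03,0.13,0],0.03],
  [[0.05,0.26,0.01],0.06],
  [[0.08,0.39,0.03],0.09],
  [[0.11,0.5,0.05],0.12],
  [[0.11,0.527,0.052],0.139],
])

```text
t: 6.32
tcp_pos: [0.5223, -0.0772, 0.234]
tcp_rot: [0.584, 0.812, 0.0, -0.0]
contact_force: [-0.2, -0.5, -1.0]
finger_gap: 0.683
gripper_force: 12.0
```

>>> carry_out([
  [[0,0,0],0],
  [[0,0,0],0],
  [[0,0,0],0],
])

```text
t: 6.7
tcp_pos: [0.5223, -0.0814, 0.2336]
tcp_rot: [0.584, 0.812, -0.0, 0.0]
contact_force: [0.1, 0.3, -1.6]
finger_gap: 0.681
gripper_force: 12.0
```

```bash
cat > r.py <<'E'
from mv import *
rc=np.array([.508,-.0377]);th=np.radians(108.6)
def T(x,z,ph=108.6): return (round(rc[0]+np.cos(th)*x,4),round(rc[1]+np.sin(th)*x,4),round(z+.0453,4),ph)
E
python3 - <<'E'
from r import *
chain([T(-.033,.125)])
# hanging check: upright plate bottom position in both views
s=env.read_state(); g=np.array(s["tcp_pos"])-[0,0,.0453]
from fit import *
P={n:env.capture(n) for n in("side","top")}
im=[]
for n,p in P.items():
    o=p["pixels"].copy(); q=[g[0],g[1],th]
    pts=box(-5,5,-30,30,-78,22); pts[:,2]+=g[2]; uv=proj(p,place(pts,q))
    cv2.polylines(o,[np.round(cv2.convexHull(uv.astype(np.float32))).astype(int)],True,(255,255,0),1)
    c=uv.mean(0).astype(int); im.append(cv2.resize(o[max(c[1]-60,0):c[1]+60,c[0]-40:c[0]+40],(400,600)))
cv2.imwrite("pics/h4.png",np.hstack(im))
E
```

```text
t 6.7 at [ 0.5223 -0.0814  0.2336] 108.57 F [ 0.1  0.3 -1.6] gap 0.681 j7 0.15
(np.float64(0.5185), np.float64(-0.069), 0.1703, 108.6) ([0.0431, 0.0011, 0.2108], np.float64(-0.0001))
```

View pics/h4.png

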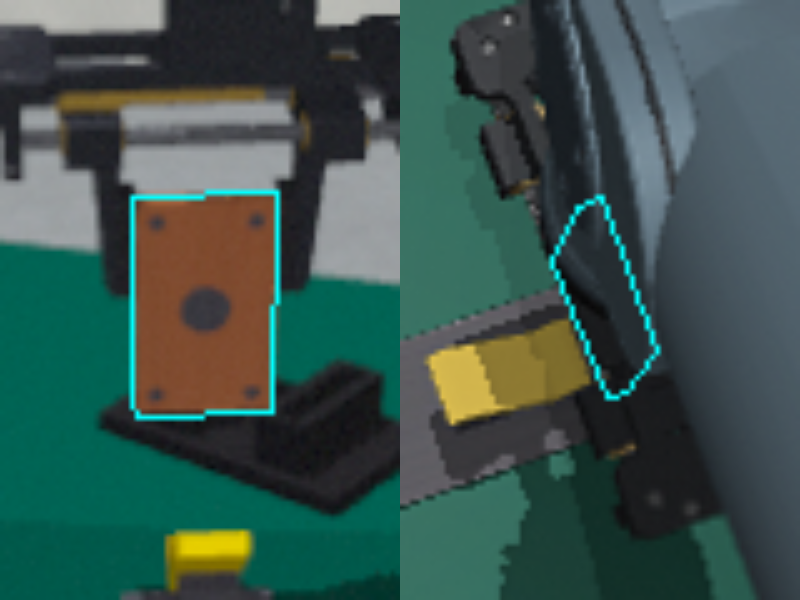

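The plate hangs upright in the grip exactly as modelled (cyan), with the rest's yellow slope beyond it. Lowering towards the slope.

>>> carry_out([
  [[0.06,0,0.05],0],
  [[0.06,0,0.13],0],
  [[0.06,0,0.19],0],
  [[0.06,0,0.205],0],
  [[0.06,0,0.21],0],
])

```text
t: 7.42
tcp_pos: [0.5169, -0.0635, 0.1705]
tcp_rot: [0.584, 0.812, 0.0, 0.0]
contact_force: [-0.2, -0.6, -0.5]
finger_gap: 0.681
gripper_force: 12.0
```

>>> carry_out([
  [[0,0,0],0],
  [[0,0,0.006],0],
  [[0,0,0.006],0],
], force=8)

```text
t: 7.8
tcp_pos: [0.5169, -0.0635, 0.1688]
tcp_rot: [0.584, 0.812, 0.0, 0.0]
contact_force: [-0.8, -0.6, -0.5]
finger_gap: 0.679
gripper_force: 8.0
```

Run:
```python
from r import *
chain([T(-.028,.123),T(-.0076,.1216),T(.0117,.115),T(.0286,.1037),T(.0198,.0948)])
```

```text
t 7.8 at [ 0.5169 -0.0635  0.1688] 108.58 F [-0.8 -0.6 -0.5] gap 0.679 j7 0.06
(np.float64(0.5169), np.float64(-0.0642), 0.1683, 108.6) ([-0.0023, -0.0008, 0.0018], np.float64(-0.0001))
(np.float64(0.5104), np.float64(-0.0449), 0.1669, 108.6) ([0.0679, -0.0, 0.0047], 0.0)
(np.float64(0.5043), np.float64(-0.0266), 0.1603, 108.6) ([0.0643, 0.0002, 0.022], 0.0)
(np.float64(0.4989), np.float64(-0.0106), 0.149, 108.6) ([0.0563, -0.0, 0.0377], 0.0)
(np.float64(0.5017), np.float64(-0.0189), 0.1401, 108.6) ([-0.0292, 0.0, 0.0297], 0.0)
```

>>> carry_out([
  [[0.02,0,0.001],0],
  [[0.045,0,0.003],0],
  [[0.067,0,0.006],0],
  [[0.09,0,0.012],0],
  [[0.11,0,0.019],0],
])

```text
t: 8.43
tcp_pos: [0.5061, -0.0315, 0.1628]
tcp_rot: [0.584, 0.812, 0.0, 0.0]
contact_force: [-0.1, -0.5, -0.0]
finger_gap: 0.682
gripper_force: 8.0
```

Run:
```python
from r import *
chain([T(.0117,.115),T(.0286,.1037),T(.0198,.0948)])
p=env.capture("side"); cv2.imwrite("pics/l5.png",cv2.resize(p["pixels"][120:270,210:410],(800,600)))
```

```text
t 8.43 at [ 0.5061 -0.0315  0.1628] 108.6 F [-0.1 -0.5 -0. ] gap 0.682 j7 -0.01
(np.float64(0.5043), np.float64(-0.0266), 0.1603, 108.6) ([0.0174, -0.0004, 0.0083], np.float64(-0.0))
(np.float64(0.4989), np.float64(-0.0106), 0.149, 108.6) ([0.0563, -0.0, 0.0377], 0.0)
(np.float64(0.5017), np.float64(-0.0189), 0.1401, 108.6) ([-0.0292, 0.0, 0.0297], 0.0)
```

View pics/l5.png

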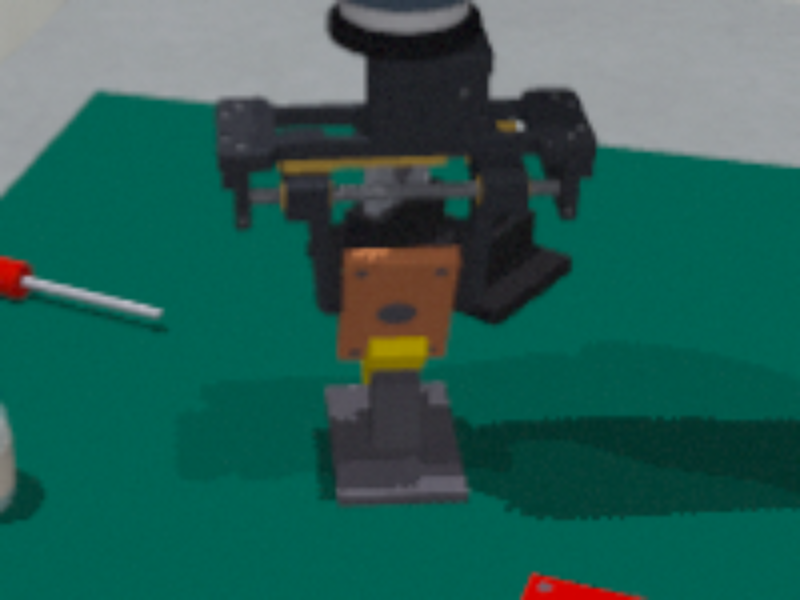

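The copper plate at (398,300) is tilting back with its foot on the slope behind the yellow top edge at (396,360). I'll carry on with the lean, then slide it down to the lip.

>>> carry_out([
  [[0.018,0,0.008],0],
  [[0.037,0,0.019],0],
  [[0.056,0,0.032],0],
  [[0.074,0,0.046],0],
  [[0.068,0,0.052],0],
])

```text
t: 9.1
tcp_pos: [0.4996, -0.0121, 0.1471]
tcp_rot: [0.583, 0.812, 0.0, -0.0]
contact_force: [-0.6, -0.4, 0.1]
finger_gap: 0.682
gripper_force: 8.0
```

>>> carry_out([
  [[-0.008,0,0.008],0],
  [[-0.016,0,0.016],0],
  [[-0.02,0,0.02],0],
  [[-0.02,0,0.02],0],
])

```text
t: 9.6
tcp_pos: [0.5022, -0.0191, 0.1415]
tcp_rot: [0.584, 0.812, 0.0, 0.001]
contact_force: [2.3, -2.6, 2.3]
finger_gap: 0.677
gripper_force: 8.0
```

Run:
```python
from r import *
chain([T(.0198,.0948)])
```

```text
t 9.6 at [ 0.5022 -0.0191  0.1415] 108.54 F [ 2.3 -2.6  2.3] gap 0.677 j7 -0.06
(np.float64(0.5017), np.float64(-0.0189), 0.1401, 108.6) ([0.0011, -0.0015, 0.0046], np.float64(-0.0002))
```

>>> carry_out([
  [[0,0,0],0],
  [[0,0,0],0],
  [[0,0,0],0],
  [[0,0,0],0],
], jaw=-1)

```text
t: 10.1
tcp_pos: [0.5014, -0.0183, 0.1412]
tcp_rot: [0.584, 0.812, -0.0, -0.0]
contact_force: [0.2, 0.5, -0.8]
finger_gap: 0.998
gripper_force: 0.0
```

Run:
```python
from r import *
chain([T(.0,.134-.0453)])
from fit import *
p=env.capture("side"); o=p["pixels"].copy()
u=np.array([1,0,1])/2**.5;n=np.array([-1,0,1])/2**.5
pts=np.array([a*.05*u+np.array([0,b*.03,0])+c*.005*n+[0,0,.075] for a in(-1,1) for b in(-1,1) for c in(-1,1)])
uv=proj(p,place(pts,[rc[0],rc[1],th]))
cv2.polylines(o,[np.round(cv2.convexHull(uv.astype(np.float32))).astype(int)],True,(255,255,0),1)
cv2.imwrite("pics/l6.png",cv2.resize(o[140:260,240:400],(800,600)))
```

```text
t 10.1 at [ 0.5014 -0.0183  0.1412] 108.59 F [ 0.2  0.5 -0.8] gap 0.998 j7 -0.06
(np.float64(0.508), np.float64(-0.0377), 0.134, 108.6) ([-0.0683, 0.0001, 0.024], np.float64(-0.0))
```

View pics/l6.png

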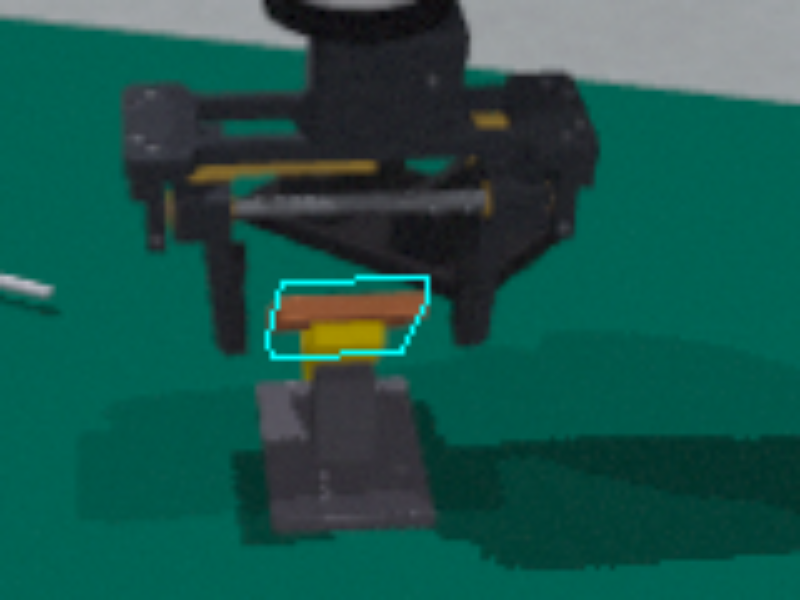

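The copper end edge at (350,310) rests on the yellow slope and the fingers are open on either side. The top boundary sits about 3 raw pixels lower than the expected seat (cyan), so I'll back off and measure it before regripping.

>>> carry_out([
  [[0,0,-0.15],0],
  [[0,0,-0.3],0],
  [[-0.2,0,-0.3],0],
  [[-0.4,0,-0.3],0],
  [[-0.6,0,-0.3],0],
])

```text
t: 10.78
tcp_pos: [0.5594, -0.1908, 0.2316]
tcp_rot: [0.584, 0.812, 0.0, 0.0]
contact_force: [0.7, 0.4, 0.5]
finger_gap: 1.001
gripper_force: 0.0
```

Run:
```python
from r import *
from fit import *
P={n:env.capture(n) for n in("side","top")}
ims=[]
obs=[]
for n,p in P.items():
    hsv=cv2.cvtColor(p["pixels"],cv2.COLOR_BGR2HSV)
    uv=proj(p,[[.508,-.0377,.075]])[0]
    m=(cv2.inRange(hsv,(5,90,40),(16,255,255))>0).astype(np.uint8)
    w=np.zeros_like(m);x,y=uv.astype(int);w[y-45:y+45,x-45:x+45]=1;m*=w
    obs.append((p,m));ys,xs=np.nonzero(m);print(n,m.sum(),xs.min(),xs.max(),ys.min(),ys.max())
    for k in env.place_of("plate_c",p)[:4]: print(np.round(k["at"],1),round(k["conf"],2))
    for k in env.place_of("rest_seat",p)[:2]: print("seat",np.round(k["at"],1),round(k["conf"],2),"pred",np.round(uv,1))
u=np.array([1,0,1])/2**.5;nn=np.array([-1,0,1])/2**.5
def plate(s,y,yaw,tilt,e):
    uu=np.array([np.cos(tilt),0,np.sin(tilt)]);nv=np.array([-np.sin(tilt),0,np.cos(tilt)])
    base=np.array([0,0,.075])-.05*u-.005*nn+s*u+e*nn  # lower back corner
    pts=np.array([base+(.05+a*.05)*uu+[0,y+b*.03,0]+(.005+c*.005)*nv for a in(-1,1) for b in(-1,1) for c in(-1,1)])
    return pts
for n,p in P.items():
    o=p["pixels"].copy()
    uv=proj(p,place(plate(0,0,0,np.pi/4,0),[rc[0],rc[1],th]))
    cv2.polylines(o,[np.round(cv2.convexHull(uv.astype(np.float32))).astype(int)],True,(255,255,0),1)
    c=uv.mean(0).astype(int); ims.append(cv2.resize(o[c[1]-45:c[1]+45,c[0]-30:c[0]+30],(400,600)))
cv2.imwrite("pics/l7.png",np.hstack(ims))
p,m=obs[1]
big=cv2.resize(m,None,fx=4,fy=4,interpolation=cv2.INTER_NEAREST)
def cost(v):
    q=[rc[0]+v[0]*.01,rc[1]+v[1]*.01,th+v[2]*.1]
    h=hullmask(proj(p,place(plate(0,0,0,np.pi/4,0),q))); return 1-(h&big).sum()/(h|big).sum()
r=minimize(cost,[0,0,0],method="Nelder-Mead",options=dict(initial_simplex=[[0,0,0],[.5,0,0],[0,.5,0],[0,0,.5]]))
print("top fit",r.x*[10,10,5.73],r.fun)
print(np.round(env.read_state()["tcp_pos"],3))
```

```text
side 182 294 325 198 205
[364.6 357.8] 0.85
[349.1 281.8] 0.71
[128.2 327. ] 0.67
[307.2 200.3] 0.62
seat [309. 201.] 0.98 pred [308.4 203.3]
top 1044 282 328 220 255
[141.8 145.8] 0.97
[161.  235.7] 0.94
[307.3 238.2] 0.87
[232.2 295. ] 0.86
seat [304.9 238.2] 0.62 pred [304.5 237.4]
top fit [-0.17712534  1.32756349  1.92609453] 0.20389674179992356
[ 0.559 -0.187  0.231]
```

View pics/l7.png

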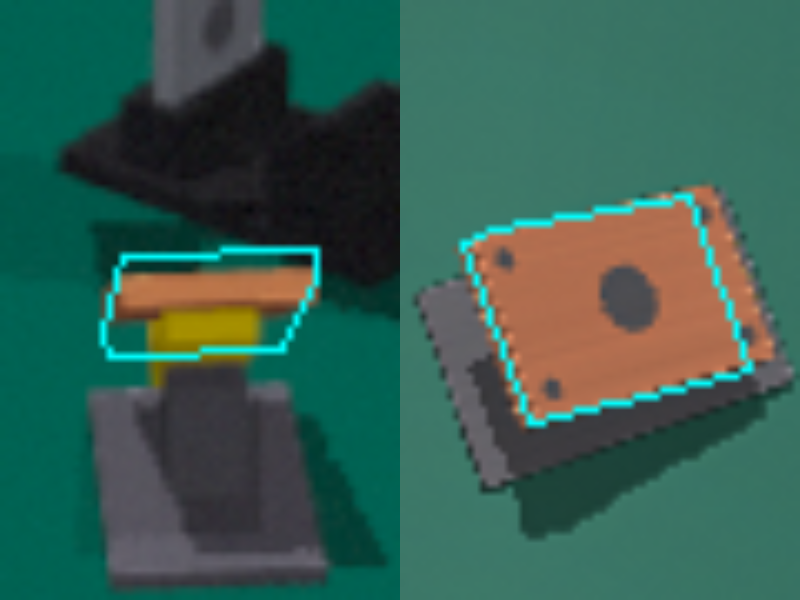

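In the left (side) panel the plate's top edge is low. In the right (top) panel its foot extends past the cyan seat outline to the right, towards (760,330). So it lies shallower than 45°, with its foot apparently on top of the lip instead of behind it. I'll fit the tilt.

```bash
cat > tilt.py <<'E'
from r import *
from fit import *
def plate(xc,zc,tilt,y=0):
    uu=np.array([np.cos(tilt),0,np.sin(tilt)]);nv=np.array([-np.sin(tilt),0,np.cos(tilt)])
    return np.array([[xc,y,zc]+a*.05*uu+[0,b*.03,0]+c*.005*nv for a in(-1,1) for b in(-1,1) for c in(-1,1)])
def run(P):
    obs=[]
    for n,p in P.items():
        hsv=cv2.cvtColor(p["pixels"],cv2.COLOR_BGR2HSV); x,y=proj(p,[[.508,-.0377,.075]])[0].astype(int)
        m=(cv2.inRange(hsv,(5,90,40),(16,255,255))>0).astype(np.uint8); w=np.zeros_like(m); w[y-45:y+45,x-45:x+45]=1; m*=w
        if n=="top": m=cv2.morphologyEx(m,cv2.MORPH_CLOSE,np.ones((9,9)))
        obs.append((p,m))
    (ps,ms),(pt,mt)=obs
    big=cv2.resize(mt,None,fx=4,fy=4,interpolation=cv2.INTER_NEAREST)
    ys,xs=np.nonzero(ms); top_s=np.array([ys[xs==c].min() for c in range(xs.min()+3,xs.max()-3)]).mean(); cx=(xs.min()+xs.max())/2
    def geo(v): return plate(v[0]*.01,.075+v[1]*.01,np.pi/4+v[2]*.2,v[3]*.01),[rc[0],rc[1],th+v[4]*.05]
    def cost(v):
        pts,q=geo(v); W=place(pts,q)
        h=hullmask(proj(pt,W)); e=1-(h&big).sum()/(h|big).sum()
        t=proj(ps,W[4:]); hi=t[:,1].reshape(2,2).min(1).mean()-.5
        return e+.02*abs(hi-top_s)
    r=min((minimize(cost,[0,0,a,0,0],method="Nelder-Mead",options=dict(maxiter=1500,maxfev=1500,initial_simplex=np.vstack([[0,0,a,0,0],np.array([0,0,a,0,0])+.6*np.eye(5)]))) for a in(0,-1.,-.5)),key=lambda r:r.fun)
    v=r.x; print("xc %.1f zc %.1f tilt %.1f y %.1f yaw %.1f err %.3f"%(v[0]*10,75+v[1]*10,45+np.degrees(v[2]*.2),v[3]*10,np.degrees(v[4]*.05),r.fun))
if __name__=="__main__": run({n:env.capture(n) for n in("side","top")})
E
python3 tilt.py
```

```text
xc -2.4 zc 73.0 tilt 35.5 y -0.2 yaw 0.3 err 0.035
```

Run:
```python
from r import *
chain([T(-.0024,.2-.0453),T(-.0024,.129-.0453)])
```

```text
t 11.18 at [ 0.5589 -0.1871  0.2314] 108.74 F [-0.5  0.3 -0.3] gap 0.999 j7 0.34
(np.float64(0.5088), np.float64(-0.04), 0.2, 108.6) ([0.5181, -0.0005, 0.1045], np.float64(0.0004))
(np.float64(0.5088), np.float64(-0.04), 0.129, 108.6) ([0.0, 0.0, 0.2367], 0.0)
```

>>> carry_out([
  [[0.18,0,0],0],
  [[0.36,0,0.05],0],
  [[0.518,0,0.1],0],
  [[0.518,0,0.15],0],
  [[0.518,0,0.2],0],
])

```text
t: 11.8
tcp_pos: [0.5097, -0.0418, 0.1709]
tcp_rot: [0.583, 0.812, -0.0, 0.0]
contact_force: [0.9, -0.1, 0.6]
finger_gap: 0.999
gripper_force: 0.0
```

>>> carry_out([
  [[0,0,0.07],0],
  [[0,0,0.141],0],
  [[0,0,0.141],0],
])

```text
t: 12.18
tcp_pos: [0.5087, -0.043, 0.1275]
tcp_rot: [0.584, 0.812, -0.001, -0.001]
contact_force: [-0.7, 0.1, -0.6]
finger_gap: 0.997
gripper_force: 0.0
```

>>> carry_out([
  [[0,0,0],0],
  [[0,0,0],0],
  [[0,0,0],0],
  [[0,0,0],0],
], jaw=1, force=8)

```text
t: 12.68
tcp_pos: [0.5098, -0.0418, 0.1295]
tcp_rot: [0.584, 0.812, 0.0, 0.0]
contact_force: [0.1, -0.8, 2.3]
finger_gap: 0.68
gripper_force: 8.0
```

Run:
```python
from r import *
chain([T(-.0024,.129-.0453)])
```

```text
t 12.68 at [ 0.5098 -0.0418  0.1295] 108.58 F [ 0.1 -0.8  2.3] gap 0.68 j7 -0.03
(np.float64(0.5088), np.float64(-0.04), 0.129, 108.6) ([0.0069, -0.0014, 0.0017], np.float64(-0.0001))
```

>>> carry_out([
  [[0.01,0,-0.012],0],
  [[0.02,0,-0.025],0],
  [[0.028,0,-0.034],0],
  [[0.029,0,-0.028],0],
  [[0.03,0,-0.022],0],
])

```text
t: 13.3
tcp_pos: [0.5066, -0.0334, 0.1355]
tcp_rot: [0.584, 0.812, -0.0, 0.0]
contact_force: [0.0, -1.9, 4.2]
finger_gap: 0.678
gripper_force: 8.0
```

Run:
```python
from r import *
chain([])
p=env.capture("side"); cv2.imwrite("pics/l8.png",cv2.resize(p["pixels"][140:260,240:400],(800,600)))
```

```text
t 13.3 at [ 0.5066 -0.0334  0.1355] 108.58 F [ 0.  -1.9  4.2] gap 0.678 j7 -0.04
```

View pics/l8.png

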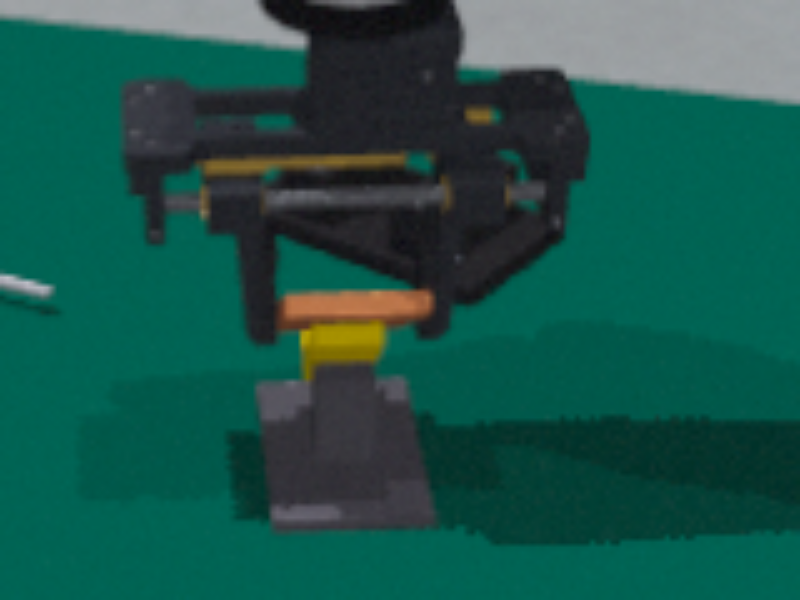

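The plate's top edge at (355,305) has moved up the slope and the contact force pushes along the slope's normal, so the foot should now be above the lip. I'll soften the grip, press slightly further, then release.

>>> carry_out([
  [[0,0,0.003],0],
  [[0.001,0,0.005],0],
  [[0,0,0.004],0],
], force=3)

```text
t: 13.72
tcp_pos: [0.5065, -0.0332, 0.1343]
tcp_rot: [0.584, 0.812, -0.0, -0.0]
contact_force: [-0.7, 0.2, -1.0]
finger_gap: 0.677
gripper_force: 3.0
```

>>> carry_out([
  [[0,0,0],0],
  [[0,0,0],0],
  [[0,0,0],0],
  [[0,0,-0.1],0],
  [[0,0,-0.25],0],
], jaw=-1)

```text
t: 14.35
tcp_pos: [0.5057, -0.0331, 0.2093]
tcp_rot: [0.584, 0.812, -0.001, -0.001]
contact_force: [0.6, -0.4, -0.4]
finger_gap: 1.003
gripper_force: 0.0
```

>>> carry_out([
  [[-0.2,0,-0.05],0],
  [[-0.4,0,-0.05],0],
  [[-0.5,0,-0.05],0],
])

```text
t: 14.72
tcp_pos: [0.5547, -0.1794, 0.2247]
tcp_rot: [0.585, 0.811, -0.0, 0.001]
contact_force: [-1.0, 0.5, 0.5]
finger_gap: 1.0
gripper_force: 0.0
```

```bash
python3 tilt.py; python3 -c "
from r import *
chain([])"
```

```text
xc -0.5 zc 71.9 tilt 46.0 y 0.8 yaw 0.6 err 0.038
t 14.82 at [ 0.5546 -0.1798  0.2242] 108.23 F [-0.2  0.6  0.2] gap 0.999 j7 0.31
```

Seated properly now: 46° tilt, centre at the seat. Regripping at the centre of the long edges with the fingertips only.

Run:
```python
from r import *
chain([T(-.0005,.2-.0453,109.),T(-.0005,.133-.0453,109.)])
```

```text
t 14.82 at [ 0.5546 -0.1798  0.2242] 108.23 F [-0.2  0.6  0.2] gap 0.999 j7 0.31
(np.float64(0.5082), np.float64(-0.0382), 0.2, 109.0) ([0.4968, 0.0009, 0.0806], np.float64(-0.0021))
(np.float64(0.5082), np.float64(-0.0382), 0.133, 109.0) ([0.0, 0.0, 0.2233], 0.0)
```

>>> carry_out([
  [[0.18,0,0],-0.002],
  [[0.36,0,0.05],-0.002],
  [[0.497,0.001,0.08],-0.002],
  [[0.497,0.001,0.13],-0.002],
  [[0.497,0.001,0.18],-0.002],
])

```text
t: 15.45
tcp_pos: [0.5071, -0.0338, 0.1698]
tcp_rot: [0.578, 0.816, -0.0, 0.0]
contact_force: [-0.6, 0.1, 0.2]
finger_gap: 1.002
gripper_force: 0.0
```

>>> carry_out([
  [[0,0,0.06],0],
  [[0,0,0.12],0],
  [[0,0,0.12],0],
])

```text
t: 15.82
tcp_pos: [0.5062, -0.0344, 0.1327]
tcp_rot: [0.579, 0.815, -0.001, -0.001]
contact_force: [-0.6, 0.4, 0.4]
finger_gap: 1.001
gripper_force: 0.0
```

Run:
```python
from r import *
chain([T(-.0005,.133-.0453,109.)])
```

```text
t 15.82 at [ 0.5062 -0.0344  0.1327] 109.26 F [-0.6  0.4  0.4] gap 1.001 j7 -0.03
(np.float64(0.5082), np.float64(-0.0382), 0.133, 109.0) ([-0.0142, 0.002, -0.0011], np.float64(0.0007))
```

>>> carry_out([
  [[-0.014,0.002,-0.001],0],
  [[-0.014,0.002,-0.001],0],
])

```text
t: 16.08
tcp_pos: [0.5098, -0.0383, 0.1353]
tcp_rot: [0.579, 0.815, 0.0, 0.001]
contact_force: [0.1, 0.6, -0.6]
finger_gap: 0.995
gripper_force: 0.0
```

>>> carry_out([
  [[0,0,0],0],
  [[0,0,0],0],
  [[0,0,0],0],
  [[0,0,0],0],
  [[0,0,0],0],
], jaw=1, force=15)

```text
t: 16.7
tcp_pos: [0.5091, -0.0377, 0.1348]
tcp_rot: [0.579, 0.816, -0.0, -0.0]
contact_force: [-1.1, -0.3, 2.8]
finger_gap: 0.68
gripper_force: 15.0
```

>>> carry_out([
  [[-0.01,0,-0.03],0],
  [[-0.02,0,-0.08],0],
  [[-0.02,0,-0.15],0],
  [[-0.02,0,-0.2],0],
  [[-0.02,0,-0.25],0],
])

```text
t: 17.32
tcp_pos: [0.5111, -0.0435, 0.2109]
tcp_rot: [0.579, 0.816, 0.0, 0.0]
contact_force: [0.8, -0.5, -2.9]
finger_gap: 0.68
gripper_force: 15.0
```

```bash
cat > n.py <<'E'
from mv import *
nc=np.array([.5345,.278]); ny=np.radians(-15.7)
def N(x,y,z,ph=164.3): return (round(nc[0]+np.cos(ny)*x-np.sin(ny)*y,4),round(nc[1]+np.sin(ny)*x+np.cos(ny)*y,4),z,ph)
E
python3 - <<'E'
from n import *
chain([(.5273,.2703,.19,164.2),(.5273,.2703,.125,164.2),(.5273,.2703,.094,164.2)])
E
```

```text
t 17.32 at [ 0.5111 -0.0435  0.2109] 109.29 F [ 0.8 -0.5 -2.9] gap 0.68 j7 0.07
(0.5273, 0.2703, 0.19, 164.2) ([0.9696, 0.3964, 0.0695], np.float64(-0.1525))
(0.5273, 0.2703, 0.125, 164.2) ([0.0, 0.0, 0.2167], 0.0)
(0.5273, 0.2703, 0.094, 164.2) ([0.0, 0.0, 0.1033], 0.0)
```

>>> carry_out([
  [[0.15,0.06,0],-0.02],
  [[0.34,0.14,0],-0.05],
  [[0.53,0.22,0.01],-0.08],
  [[0.72,0.3,0.02],-0.11],
  [[0.88,0.36,0.03],-0.14],
])

```text
t: 17.95
tcp_pos: [0.5257, 0.2439, 0.2012]
tcp_rot: [0.175, 0.985, 0.0, 0.0]
contact_force: [0.5, -0.2, -1.4]
finger_gap: 0.677
gripper_force: 15.0
```

Run:
```python
from n import *
chain([(.5273,.2703,.19,164.2)])
```

```text
t 17.95 at [0.5257 0.2439 0.2012] 159.87 F [ 0.5 -0.2 -1.4] gap 0.677 j7 0.3
(0.5273, 0.2703, 0.19, 164.2) ([0.0251, 0.0844, 0.0375], np.float64(-0.012))
```

>>> carry_out([
  [[0.025,0.084,0.04],-0.012],
  [[0.025,0.084,0.07],-0.012],
  [[0.025,0.084,0.1],-0.012],
  [[0.025,0.084,0.1],-0.012],
])

```text
t: 18.45
tcp_pos: [0.5276, 0.2656, 0.17]
tcp_rot: [0.142, 0.99, -0.001, -0.0]
contact_force: [-0.3, -0.0, -1.6]
finger_gap: 0.681
gripper_force: 15.0
```

Run:
```python
from n import *
from fit import *
chain([(.5273,.2703,.125,164.2),(.5273,.2703,.094,164.2)])
p=env.capture("side"); s=env.read_state(); g=np.array(s["tcp_pos"]); a=np.radians(phi(s["tcp_rot"]))
def pl(d,z,tilt):  # d offset along tool x, z center, length climbs along tool x
    uu=np.array([np.cos(tilt),0,np.sin(tilt)]);nv=np.array([-np.sin(tilt),0,np.cos(tilt)])
    return place(np.array([[d,0,z]+A*.05*uu+[0,B*.03,0]+C*.005*nv for A in(-1,1) for B in(-1,1) for C in(-1,1)]),[g[0],g[1],a])
z0=g[2]-.059
hsv=cv2.cvtColor(p["pixels"],cv2.COLOR_BGR2HSV); m=(cv2.inRange(hsv,(5,90,40),(16,255,255))>0).astype(np.uint8)
w=cv2.dilate(hullmask(proj(p,pl(0,z0,.785)),1),np.ones((25,25))); print(proj(p,pl(0,z0,.785)).mean(0))
m*=w; k,lab,st,ce=cv2.connectedComponentsWithStats(m)
for i in range(1,k):
    if st[i,4]>20: print(st[i],ce[i])
cv2.imwrite("pics/n9.png",p["pixels"])
obs=cv2.morphologyEx(m,cv2.MORPH_CLOSE,np.ones((15,15))); big=cv2.resize(obs,None,fx=4,fy=4,interpolation=0)
def cost(v):
    h=hullmask(proj(p,pl(v[0]*.01,z0+v[1]*.01,.785+v[2]*.3))); return 1-(h&big).sum()/(h|big).sum()
for t0 in(-1,0,1):
    r=minimize(cost,[0,0,t0],method="Nelder-Mead",options=dict(initial_simplex=[[0,0,t0],[.5,0,t0],[0,.5,t0],[0,0,t0+.5]])); print(r.x[:2]*10,45+np.degrees(.3*r.x[2]),r.fun)
```

```text
t 18.45 at [0.5276 0.2656 0.17  ] 163.64 F [-0.3 -0.  -1.6] gap 0.681 j7 0.3
(0.5273, 0.2703, 0.125, 164.2) ([0.0055, 0.0147, 0.1498], np.float64(-0.0015))
(0.5273, 0.2703, 0.094, 164.2) ([0.0, 0.0, 0.1033], 0.0)
[254.29612247 276.84328583]
[246 256  38  33 465] [262.73548387 272.02365591]
[226 290  13   8  56] [231.42857143 293.26785714]
[226 296  32  16 248] [241.39112903 304.68951613]
[ 1.48051138 -1.83058193] 47.660095735537034 0.4839160839160839
[ 1.09949718 -1.39650024] 46.51834757923755 0.4843029637760703
[ -4.70626116 -21.48567595] 66.27650769338783 0.4621641870919405
```

>>> carry_out([
  [[0.005,0.014,0.03],-0.001],
  [[0.005,0.014,0.07],-0.001],
  [[0.005,0.014,0.11],-0.001],
  [[0.005,0.014,0.125],-0.001],
  [[0.005,0.014,0.125],-0.001],
], force=8)

```text
t: 19.12
tcp_pos: [0.5271, 0.2721, 0.1327]
tcp_rot: [0.138, 0.99, -0.0, -0.0]
contact_force: [0.5, -0.1, -1.1]
finger_gap: 0.68
gripper_force: 8.0
```

>>> carry_out([
  [[0,0,0.008],0],
  [[0,0,0.016],0],
  [[0,0,0.024],0],
  [[0,0,0.032],0],
  [[0,0,0.04],0],
])

```text
t: 19.75
tcp_pos: [0.5273, 0.2722, 0.1211]
tcp_rot: [0.138, 0.99, 0.0, 0.0]
contact_force: [-0.9, 0.1, 0.1]
finger_gap: 0.681
gripper_force: 8.0
```

Run:
```python
from n import *
chain([(.5273,.2703,.094,164.2)])
```

```text
t 19.75 at [0.5273 0.2722 0.1211] 164.16 F [-0.9  0.1  0.1] gap 0.681 j7 0.26
(0.5273, 0.2703, 0.094, 164.2) ([-0.0016, -0.0063, 0.0905], np.float64(-0.0001))
```

>>> carry_out([
  [[-0.001,-0.006,0.012],0],
  [[-0.001,-0.006,0.024],0],
  [[-0.001,-0.006,0.036],0],
  [[-0.001,-0.006,0.048],0],
  [[-0.001,-0.006,0.06],0],
])

```text
t: 20.38
tcp_pos: [0.5271, 0.2703, 0.1029]
tcp_rot: [0.138, 0.99, -0.0, -0.0]
contact_force: [0.1, -0.8, -0.2]
finger_gap: 0.678
gripper_force: 8.0
```

>>> carry_out([
  [[0,0,0.006],0],
  [[0,0,0.012],0],
  [[0,0,0.016],0],
  [[0,0,0.016],0],
])

```text
t: 20.88
tcp_pos: [0.5271, 0.2703, 0.0983]
tcp_rot: [0.138, 0.99, -0.0, -0.0]
contact_force: [0.4, -0.7, -0.7]
finger_gap: 0.678
gripper_force: 8.0
```

Run:
```python
from n import *
chain([(.5273,.2703,.094,164.2)])
```

```text
t 20.88 at [0.5271 0.2703 0.0983] 164.15 F [ 0.4 -0.7 -0.7] gap 0.678 j7 0.24
(0.5273, 0.2703, 0.094, 164.2) ([-0.0006, 0.0001, 0.0145], np.float64(-0.0001))
```

>>> carry_out([
  [[0,0,0.003],0],
  [[0,0,0.006],0],
  [[0,0,0.006],0],
])

```text
t: 21.25
tcp_pos: [0.5271, 0.2703, 0.0965]
tcp_rot: [0.138, 0.99, -0.0, -0.0]
contact_force: [0.1, -0.2, -1.5]
finger_gap: 0.683
gripper_force: 8.0
```

>>> carry_out([
  [[0,0,0.003],0],
  [[0,0,0.005],0],
  [[0,0,0.005],0],
])

```text
t: 21.62
tcp_pos: [0.5271, 0.2704, 0.0951]
tcp_rot: [0.138, 0.99, 0.0, -0.0]
contact_force: [-1.0, 1.5, -0.3]
finger_gap: 0.675
gripper_force: 8.0
```

Run:
```python
from n import *
chain([])
p=env.capture("side"); cv2.imwrite("pics/n10.png",cv2.resize(p["pixels"][250:370,170:330],(800,600)))
```

```text
t 21.62 at [0.5271 0.2704 0.0951] 164.16 F [-1.   1.5 -0.3] gap 0.675 j7 0.24
```

View pics/n10.png

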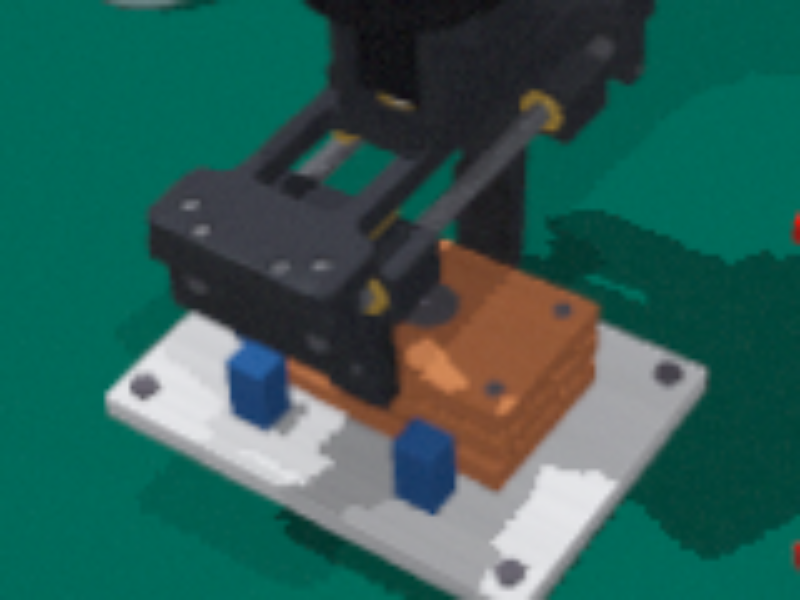

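The plate lies essentially flat on the other two, with three even layers at the near end around (545,390), and the finger sits between the two blue side stops. One more millimetre with a soft grip, then I'll open.

>>> carry_out([
  [[0,0,0.002],0],
  [[0,0,0.004],0],
  [[0,0,0.004],0],
], force=3)

```text
t: 22.05
tcp_pos: [0.5272, 0.2704, 0.0943]
tcp_rot: [0.138, 0.99, -0.0, 0.0]
contact_force: [-1.3, -1.5, 5.4]
finger_gap: 0.681
gripper_force: 6.2
```

Run:
```python
from n import *
chain([])
```

```text
t 22.05 at [0.5272 0.2704 0.0943] 164.15 F [-1.3 -1.5  5.4] gap 0.681 j7 0.24
```

>>> carry_out([
  [[0,0,0],0],
  [[0,0,0],0],
  [[0,0,0],0],
  [[0,0,-0.05],0],
  [[0,0,-0.2],0],
], jaw=-1)

```text
t: 22.68
tcp_pos: [0.5261, 0.2697, 0.1536]
tcp_rot: [0.138, 0.99, -0.001, -0.002]
contact_force: [-0.2, 0.2, 0.8]
finger_gap: 1.001
gripper_force: 0.0
```

>>> carry_out([
  [[0,-0.1,-0.1],0],
  [[0,-0.25,-0.1],0],
  [[0,-0.4,-0.1],0],
  [[0,-0.4,-0.1],0],
], jaw=1)

```text
t: 23.18
tcp_pos: [0.494, 0.151, 0.1844]
tcp_rot: [0.14, 0.99, -0.002, 0.0]
contact_force: [0.1, 0.3, 0.0]
finger_gap: 0.568
gripper_force: 0.0
```

```bash
cat > pile.py <<'E'
from n import *
from fit import *
P={n:env.capture(n) for n in("side","top")}
# fit top plate and nest base in nest frame
for nm,pts,q0,hl in(("nest",box(-85,85,-60,60,0,10),[.5345,.278,ny],1),("plate_c",box(-50,50,-30,30,30,40),[.5273,.2703,ny],0)):
    q0=np.array(q0);o=[]
    for p in P.values():
        if nm=="plate_c":
            hsv=cv2.cvtColor(p["pixels"],cv2.COLOR_BGR2HSV); m=(cv2.inRange(hsv,(5,90,110),(16,255,255))>0).astype(np.uint8)
            m=cv2.morphologyEx(m,cv2.MORPH_CLOSE,np.ones((9,9))); m*=cv2.dilate(hullmask(proj(p,place(pts,q0)),1),np.ones((21,21)))
        else: m=getmask(nm,p,proj(p,place(pts,q0)).mean(0),hl)
        if m is not None: o.append((p,m))
    if nm=="plate_c": pts=box(-50,50,-30,30,10,40)
    q,e=fit(pts,q0,o); d=q[:2]-nc; c,s=np.cos(ny),np.sin(ny)
    print(nm,len(o),"nest xy mm",np.round([1e3*(c*d[0]+s*d[1]),1e3*(-s*d[0]+c*d[1])],1),"rel yaw",round(np.degrees(q[2]-ny),1),round(e,3))
E
python3 pile.py
python3 - <<'E'
from n import *
chain([N(0,-.078,.1),N(0,-.078,.077),N(0,-.056,.077)])
E
```

```text
nest 2 nest xy mm [-0.7  0.2] rel yaw -0.3 0.35
plate_c 2 nest xy mm [-4.8 -8.7] rel yaw -0.7 0.447
t 23.38 at [0.4947 0.1564 0.1846] 164.23 F [-0.   0.8  0.7] gap 0.39 j7 0.45
(np.float64(0.5134), np.float64(0.2029), 0.1, 164.3) ([-0.0177, 0.166, 0.2819], np.float64(-0.0002))
(np.float64(0.5134), np.float64(0.2029), 0.077, 164.3) ([0.0, 0.0, 0.0767], 0.0)
(np.float64(0.5193), np.float64(0.2241), 0.077, 164.3) ([0.0002, 0.0734, -0.0], 0.0)
```

>>> carry_out([
  [[-0.017,0.1,0.08],0],
  [[-0.017,0.166,0.18],0],
  [[-0.017,0.166,0.28],0],
  [[-0.017,0.166,0.35],0],
  [[-0.017,0.166,0.358],0],
])

```text
t: 24.0
tcp_pos: [0.5121, 0.2017, 0.0754]
tcp_rot: [0.137, 0.991, -0.0, -0.001]
contact_force: [-1.1, -0.4, 0.2]
finger_gap: 0.001
gripper_force: 0.0
```

>>> carry_out([
  [[0,0,0],0],
  [[0,0.02,0],0],
  [[0,0.04,0],0],
])

```text
t: 24.38
tcp_pos: [0.5168, 0.2136, 0.0774]
tcp_rot: [0.138, 0.99, 0.0, 0.001]
contact_force: [0.2, 0.2, 0.1]
finger_gap: 0.008
gripper_force: 0.0
```

Run:
```python
from n import *
chain([N(0,-.0475,.077)])
```

```text
t 24.38 at [0.5168 0.2136 0.0774] 164.14 F [0.2 0.2 0.1] gap 0.008 j7 0.27
(np.float64(0.5216), np.float64(0.2323), 0.077, 164.3) ([0.0016, 0.0644, 0.0012], np.float64(-0.0005))
```

Pushing slowly in +y.

>>> carry_out([
  [[0,0.012,0],0],
  [[0,0.024,0],0],
  [[0,0.034,0],0],
  [[0,0.044,0],0],
  [[0,0.052,0],0],
])

```text
t: 25.0
tcp_pos: [0.5203, 0.2278, 0.0764]
tcp_rot: [0.138, 0.99, -0.0, -0.0]
contact_force: [0.0, -1.5, 1.5]
finger_gap: 0.006
gripper_force: 0.7
```

>>> carry_out([
  [[0,0.004,0],0],
  [[0,0.007,0],0],
  [[0,0.01,0],0],
  [[0,0.01,0],0],
])

```text
t: 25.5
tcp_pos: [0.5212, 0.2307, 0.0764]
tcp_rot: [0.138, 0.99, -0.0, -0.0]
contact_force: [0.9, -1.0, 0.0]
finger_gap: 0.003
gripper_force: 0.7
```

Run:
```python
from n import *
chain([N(0,-.0475,.077)])
```

```text
t 25.5 at [0.5212 0.2307 0.0764] 164.14 F [ 0.9 -1.   0. ] gap 0.003 j7 0.25
(np.float64(0.5216), np.float64(0.2323), 0.077, 164.3) ([0.0002, 0.0055, -0.0019], np.float64(-0.0004))
```

>>> carry_out([
  [[0,0.003,0],0],
  [[0,0.006,0],0],
  [[0,0.006,0],0],
])

```text
t: 25.88
tcp_pos: [0.5217, 0.2328, 0.0765]
tcp_rot: [0.138, 0.99, 0.0, -0.0]
contact_force: [-0.5, -1.5, -0.5]
finger_gap: 0.007
gripper_force: 0.5
```

>>> carry_out([
  [[0,0.003,0],0],
  [[0,0.005,0],0],
  [[0,0.005,0],0],
])

```text
t: 26.25
tcp_pos: [0.522, 0.2339, 0.0765]
tcp_rot: [0.138, 0.99, -0.0, -0.0]
contact_force: [-1.1, -2.4, 0.2]
finger_gap: 0.01
gripper_force: 1.1
```

Run:
```python
from n import *
chain([N(0,-.0475,.077)])
```

```text
t 26.25 at [0.522  0.2339 0.0765] 164.15 F [-1.1 -2.4  0.2] gap 0.01 j7 0.25
(np.float64(0.5216), np.float64(0.2323), 0.077, 164.3) ([-0.0001, -0.0057, -0.0018], np.float64(-0.0004))
```

>>> carry_out([
  [[0,0.003,0],0],
  [[0,0.005,0],0],
  [[0,0.005,0],0],
])

```text
t: 26.62
tcp_pos: [0.5221, 0.2343, 0.0763]
tcp_rot: [0.138, 0.99, -0.001, -0.0]
contact_force: [-2.5, -5.4, 3.6]
finger_gap: 0.003
gripper_force: 3.1
```

>>> carry_out([
  [[0,0.003,0],0],
  [[0,0.005,0],0],
  [[0,0.005,0],0],
])

```text
t: 27.0
tcp_pos: [0.5222, 0.2344, 0.0762]
tcp_rot: [0.138, 0.99, -0.003, -0.001]
contact_force: [-4.5, -8.9, 6.5]
finger_gap: 0.005
gripper_force: 4.9
```

Run:
```python
from n import *
chain([N(0,-.0475,.077)])
```

```text
t 27.0 at [0.5222 0.2344 0.0762] 164.08 F [-4.5 -8.9  6.5] gap 0.005 j7 0.25
(np.float64(0.5216), np.float64(0.2323), 0.077, 164.3) ([0.0001, -0.0073, -0.0027], np.float64(-0.0006))
```

Stalled with about 10 N, so the plates are against the side stops. Backing off and moving to the -x end.

>>> carry_out([
  [[0,-0.05,0],0],
  [[0,-0.1,0],0],
  [[0.1,-0.1,-0.12],0],
  [[0.28,0,-0.12],0],
  [[0.28,0.1,-0.12],0],
])

```text
t: 27.62
tcp_pos: [0.4468, 0.2902, 0.1132]
tcp_rot: [0.136, 0.991, 0.0, -0.001]
contact_force: [0.4, 0.3, -0.7]
finger_gap: 0.007
gripper_force: 0.0
```

>>> carry_out([
  [[0,0,0],0],
])

```text
t: 27.75
tcp_pos: [0.4503, 0.291, 0.1132]
tcp_rot: [0.136, 0.991, 0.002, 0.001]
contact_force: [0.7, -0.2, -0.3]
finger_gap: 0.003
gripper_force: 0.0
```

Run:
```python
from n import *
chain([N(-.085,0.0,.11),N(-.085,0,.077),N(-.065,0,.077)])
```

```text
t 27.75 at [0.4503 0.291  0.1132] 164.32 F [ 0.7 -0.2 -0.3] gap 0.003 j7 0.11
(np.float64(0.4527), np.float64(0.301), 0.11, 164.3) ([0.0012, 0.0343, 0.0106], np.float64(0.0))
(np.float64(0.4527), np.float64(0.301), 0.077, 164.3) ([0.0, 0.0, 0.11], 0.0)
(np.float64(0.4719), np.float64(0.2956), 0.077, 164.3) ([-0.0665, -0.0, -0.0], 0.0)
```

>>> carry_out([
  [[0,0.034,0.01],0],
  [[0,0.034,0.06],0],
  [[0,0.034,0.12],0],
  [[0,0.034,0.121],0],
  [[-0.03,0.034,0.121],0],
])

```text
t: 28.38
tcp_pos: [0.4611, 0.2955, 0.075]
tcp_rot: [0.137, 0.991, -0.001, -0.001]
contact_force: [0.1, 0.2, -0.1]
finger_gap: 0.008
gripper_force: 0.0
```

>>> carry_out([
  [[-0.012,0,0],0],
  [[-0.022,0,0],0],
  [[-0.03,0,0],0],
  [[-0.038,0,0],0],
  [[-0.038,0,0],0],
])

```text
t: 29.0
tcp_pos: [0.4727, 0.2928, 0.0761]
tcp_rot: [0.138, 0.99, -0.0, -0.0]
contact_force: [-0.7, -1.3, -0.5]
finger_gap: 0.005
gripper_force: 0.4
```

Run:
```python
from n import *
chain([N(-.059,0,.077)])
```

```text
t 29.0 at [0.4727 0.2928 0.0761] 164.15 F [-0.7 -1.3 -0.5] gap 0.005 j7 0.1
(np.float64(0.4777), np.float64(0.294), 0.077, 164.3) ([-0.0151, 0.0083, -0.0029], np.float64(-0.0004))
```

>>> carry_out([
  [[-0.004,0.003,0],0],
  [[-0.008,0.006,0],0],
  [[-0.011,0.008,0],0],
  [[-0.011,0.008,0],0],
])

```text
t: 29.5
tcp_pos: [0.4752, 0.2943, 0.0759]
tcp_rot: [0.138, 0.99, -0.001, -0.001]
contact_force: [-4.8, 0.3, 1.7]
finger_gap: 0.005
gripper_force: 2.4
```

>>> carry_out([
  [[-0.003,0,0],0],
  [[-0.006,0,0],0],
  [[-0.006,0,0],0],
])

```text
t: 29.88
tcp_pos: [0.4755, 0.2943, 0.0759]
tcp_rot: [0.137, 0.991, -0.001, -0.002]
contact_force: [-9.8, -0.4, 4.3]
finger_gap: 0.01
gripper_force: 4.4
```

Run:
```python
from n import *
chain([N(-.059,0,.077)])
```

```text
t 29.88 at [0.4755 0.2943 0.0759] 164.23 F [-9.8 -0.4  4.3] gap 0.01 j7 0.11
(np.float64(0.4777), np.float64(0.294), 0.077, 164.3) ([-0.0072, 0.0011, -0.0038], np.float64(-0.0002))
```

Stalled at the end stop with about 10 N. I'll back off and repeat the side push in case the end push disturbed it.

>>> carry_out([
  [[0.04,0,0],0],
  [[0.06,0,-0.1],0],
  [[0.02,-0.15,-0.14],0],
  [[-0.12,-0.25,-0.14],0],
  [[-0.205,-0.25,-0.14],0],
])

```text
t: 30.5
tcp_pos: [0.519, 0.2012, 0.1185]
tcp_rot: [0.14, 0.99, -0.001, 0.001]
contact_force: [0.8, 0.2, -0.6]
finger_gap: 0.005
gripper_force: 0.0
```

>>> carry_out([
  [[0,0,0],0],
])

```text
t: 30.62
tcp_pos: [0.5192, 0.2039, 0.1185]
tcp_rot: [0.14, 0.99, 0.0, 0.001]
contact_force: [-0.2, 1.4, 0.3]
finger_gap: 0.009
gripper_force: 0.0
```

Run:
```python
from n import *
chain([N(0,-.07,.11),N(0,-.07,.077),N(0,-.0475,.077)])
```

```text
t 30.62 at [0.5192 0.2039 0.1185] 163.94 F [-0.2  1.4  0.3] gap 0.009 j7 0.32
(np.float64(0.5156), np.float64(0.2106), 0.11, 164.3) ([0.0177, 0.0183, 0.0285], np.float64(-0.001))
(np.float64(0.5156), np.float64(0.2106), 0.077, 164.3) ([0.0, 0.0, 0.11], 0.0)
(np.float64(0.5216), np.float64(0.2323), 0.077, 164.3) ([0.0003, 0.075, -0.0], 0.0)
```

>>> carry_out([
  [[0.018,0.018,0.06],-0.001],
  [[0.018,0.018,0.12],-0.001],
  [[0.018,0.018,0.139],-0.001],
  [[0.018,0.05,0.139],-0.001],
  [[0.018,0.08,0.139],-0.001],
])

```text
t: 31.25
tcp_pos: [0.5187, 0.2307, 0.0769]
tcp_rot: [0.135, 0.991, 0.0, 0.0]
contact_force: [-0.4, -0.6, 0.5]
finger_gap: 0.006
gripper_force: 0.0
```

>>> carry_out([
  [[0,0.006,0],0],
  [[0,0.011,0],0],
  [[0,0.016,0],0],
  [[0,0.016,0],0],
])

```text
t: 31.75
tcp_pos: [0.5196, 0.234, 0.0766]
tcp_rot: [0.135, 0.991, -0.0, 0.0]
contact_force: [-0.0, -1.0, 0.6]
finger_gap: 0.008
gripper_force: 0.0
```

Run:
```python
from n import *
chain([N(0,-.0452,.077)])
```

```text
t 31.75 at [0.5196 0.234  0.0766] 164.5 F [-0.  -1.   0.6] gap 0.008 j7 0.25
(np.float64(0.5223), np.float64(0.2345), 0.077, 164.3) ([-0.0081, 0.004, -0.0015], np.float64(0.0006))
```

>>> carry_out([
  [[0,0.004,0],0],
  [[0,0.008,0],0],
  [[0,0.012,0],0],
  [[0,0.012,0],0],
])

```text
t: 32.25
tcp_pos: [0.52, 0.235, 0.0761]
tcp_rot: [0.135, 0.991, -0.003, -0.001]
contact_force: [-2.6, -7.6, 4.9]
finger_gap: 0.004
gripper_force: 4.0
```

>>> carry_out([
  [[0,-0.03,0],0],
  [[0,-0.1,0],0],
  [[0.1,-0.1,-0.12],0],
  [[0.28,0,-0.12],0],
  [[0.28,0.14,-0.12],0],
])

```text
t: 32.88
tcp_pos: [0.447, 0.3001, 0.1127]
tcp_rot: [0.133, 0.991, -0.001, -0.001]
contact_force: [0.4, 0.1, -0.0]
finger_gap: 0.008
gripper_force: 0.0
```

>>> carry_out([
  [[0,0,0],0],
])

```text
t: 33.0
tcp_pos: [0.4507, 0.3032, 0.1132]
tcp_rot: [0.133, 0.991, 0.002, 0.0]
contact_force: [-0.1, -0.0, -0.2]
finger_gap: 0.007
gripper_force: 0.0
```

Run:
```python
from n import *
chain([N(-.075,0.0,.11),N(-.075,0,.077),N(-.0612,0,.077)])
```

```text
t 33.0 at [0.4507 0.3032 0.1132] 164.7 F [-0.1 -0.  -0.2] gap 0.007 j7 0.1
(np.float64(0.4623), np.float64(0.2983), 0.11, 164.3) ([-0.0417, -0.0054, 0.0107], np.float64(0.0011))
(np.float64(0.4623), np.float64(0.2983), 0.077, 164.3) ([0.0, 0.0, 0.11], 0.0)
(np.float64(0.4756), np.float64(0.2946), 0.077, 164.3) ([-0.046, 0.0001, -0.0], 0.0)
```

>>> carry_out([
  [[-0.04,-0.005,0.03],0.001],
  [[-0.04,-0.005,0.08],0.001],
  [[-0.04,-0.005,0.12],0.001],
  [[-0.06,-0.005,0.12],0.001],
  [[-0.08,-0.005,0.12],0.001],
])

```text
t: 33.62
tcp_pos: [0.4735, 0.2922, 0.0758]
tcp_rot: [0.138, 0.99, -0.0, -0.0]
contact_force: [0.3, 0.4, 0.0]
finger_gap: 0.006
gripper_force: 0.0
```

>>> carry_out([
  [[-0.005,0,0],0],
  [[-0.01,0,0],0],
  [[-0.014,0,0],0],
  [[-0.017,0,0],0],
  [[-0.017,0,0],0],
])

```text
t: 34.25
tcp_pos: [0.4749, 0.2917, 0.0759]
tcp_rot: [0.137, 0.991, -0.001, -0.003]
contact_force: [-9.0, 1.5, 1.6]
finger_gap: 0.005
gripper_force: 4.7
```

Run:
```python
from n import *
chain([N(-.0612,0,.077)])
```

```text
t 34.25 at [0.4749 0.2917 0.0759] 164.25 F [-9.   1.5  1.6] gap 0.005 j7 0.11
(np.float64(0.4756), np.float64(0.2946), 0.077, 164.3) ([0.0005, 0.01, -0.0038], np.float64(-0.0001))
```

>>> carry_out([
  [[0.03,0,0],0],
  [[0.06,0,0],0],
  [[0.06,0,-0.2],0],
  [[0.06,0,-0.4],0],
  [[0.06,-0.2,-0.5],0],
])

```text
t: 34.88
tcp_pos: [0.4473, 0.2464, 0.2284]
tcp_rot: [0.136, 0.991, 0.004, 0.003]
contact_force: [0.5, -1.3, 0.5]
finger_gap: 0.005
gripper_force: 0.0
```

>>> carry_out([
  [[0,-0.2,0],0],
  [[0,-0.4,0],0],
  [[0,-0.6,0],0],
  [[0,-0.8,0],0],
  [[0,-0.8,0],0],
])

```text
t: 35.5
tcp_pos: [0.3789, 0.0069, 0.2242]
tcp_rot: [0.142, 0.99, -0.002, -0.0]
contact_force: [0.3, 1.0, -0.0]
finger_gap: 0.009
gripper_force: 0.0
```

```bash
cat > chk.py <<'E'
from n import *
from fit import *
P={n:env.capture(n) for n in("side","top")}
def rel(q,f):
    d=np.array(q[:2])-f[:2]; c,s=np.cos(f[2]),np.sin(f[2]); return np.round([1e3*(c*d[0]+s*d[1]),1e3*(-s*d[0]+c*d[1]),np.degrees(q[2]-f[2])],1)
def nestobs():
    o=[]
    for p in P.values():
        m=getmask("nest",p,proj(p,[[*nc,.01]])[0],1)
        if m is not None:o.append((p,m))
    return o
f,e=fit(box(-85,85,-60,60,0,10),np.array([*nc,ny]),nestobs()); print("nest",np.round(f,4),round(e,3))
pts=box(-50,50,-30,30,10,40); obs=[]
for n,p in P.items():
    hsv=cv2.cvtColor(p["pixels"],cv2.COLOR_BGR2HSV); m=(cv2.inRange(hsv,(5,80,60),(18,255,255))>0).astype(np.uint8)
    m=cv2.morphologyEx(m,cv2.MORPH_CLOSE,np.ones((11,11)))*cv2.dilate(hullmask(proj(p,place(pts,f)),1),np.ones((15,15)))
    h=cv2.convexHull(np.argwhere(m)[:,::-1].astype(np.int32)); m=np.zeros_like(m); cv2.fillConvexPoly(m,h,1); obs.append((p,m))
for nm,o in(("both",obs),("side",obs[:1]),("top",obs[1:])):
    q,e=fit(pts,f.copy(),o); print("pile",nm,rel(q,f),round(e,3))
q,e=fit(box(-5,5,-30,30,40,112),np.array([.5607,-.2663,-.36]),[(p,m) for p in P.values() for m in [getmask("plate_grey",p,proj(p,[[.5607,-.2663,.08]])[0])] if m is not None]); print("grey",np.round(q,3),round(e,3))
chain([])
E
python3 chk.py
```

```text
nest [ 0.5343  0.2783 -0.2815] 0.034
pile both [-0.6 -0.7 -0.1] 0.043
pile side [-0.1 -1.5 -0.6] 0.05
pile top [-0.8 -0.4 -0.3] 0.03
grey [ 0.56  -0.266 -0.364] 0.066
t 35.8 at [0.3808 0.0131 0.2246] 164.33 F [-0.1 -0.2 -0.1] gap 0.005 j7 0.82
```

The pile fits square over the nest's origin to within camera accuracy, and the grey plate hasn't moved. Handing in.

```bash
python3 -c "
from bench import env
print(env.finish_job())"
```

```text
the job is handed in; nothing more can be done
None
```

I handed the job in at about 36 s of the 72 s: all three copper plates are stacked and pushed against the side and end stops, square over the nest to within about 1 mm by camera; the plate first settled on top of the rest's lip, so I re-seated it before changing grip.

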